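# Three clicks of walnuts into the camp bowl

### The job

Stand the steel camp bowl upright on the nut dispenser's base plate, centred under the spout with its handle sticking out at the front, and let go of it. Then portion out exactly three walnuts by turning the red paddle knob three clicks clockwise as seen from the knob's side, so that the knob rests in its third click, the three nuts lie in the bowl and the others stay in the dispenser. Leave the mug, the tea box and the honey jar where they are.

Things in the scene. Friction and masses are not known exactly. Their poses are not given: they have to be found in the camera images.
- dispenser: Nut dispenser, fixed. Origin on the counter, plumb under the spout. z up; x from its front (knob side) to its back; y to the left of someone facing the knob. Black base plate x -75..125, y -75..75 mm, 8 mm thick: the bowl stands on it. Column x 85..115, y -28..28 mm. Drum 117 mm across, front window at x -21, centre 170 mm up. Spout mouth 103 mm up. See spout for what is above.
- spout (a point): Centre of the spout's 36 mm square mouth, plumb over the dispenser's origin, 103 mm above the counter; axes as the dispenser's. Above the drum a clear neck of radius 22 mm rises to 296 mm, then widens to a hopper of radius 52 mm (326 to 380 mm, lid to 406). Neck and hopper leave no room for an upright gripper over the knob: lean the tool away from the dispenser, 30 to 45 degrees.
- knob_hub (a point): On the axle of the red paddle knob, 56 mm in front (-x) of the dispenser's origin, 170 mm above the counter, at mid depth of the paddle; its x axis is the dispenser's. The paddle is a straight bar through the axle, 90 mm tip to tip, 12 mm thick, 32 mm deep along the axle (dispenser x -72..-40), on a round hub of radius 13 mm (x -72..-28).
- knob (a joint): Knob turn, rad, positive clockwise for someone facing the knob (its top goes to the dispenser's -y). At 0 (start) the bar's upper half leans 30 degrees to +y. A click each 1.047 rad: a spring detent holds it, takes about 0.2 N m to leave and past half-way carries it on to the next by itself. Each click drops a nut in its second half. No end stops. Push a wing with a fingertip, or pinch it.
- bowl: Steel camp bowl, 112 to 225 g, 124 mm across the rim, 50 mm high, foot radius 42 mm, wall 3 mm. Origin: centre of the foot's underside; z up. A black bar handle sticks out along -x from the rim to 136 mm from the centre, 16 mm wide (y) and 10 mm high, its centre line 43 mm above the foot.
- bowl_handle (a point): Grasping point in the bowl's handle: 104 mm from the bowl's centre along its -x, 43 mm above its foot. Axes as the bowl's.
- nut1: Walnut in its shell, 30 mm ball, 11 g, origin at its centre; number 1 to fall: lies in the drum behind the window.
- nut2: Walnut in its shell, 30 mm ball, 11 g, origin at its centre; number 2 to fall: lies in the drum behind the window.
- nut3: Walnut in its shell, 30 mm ball, 11 g, origin at its centre; number 3 to fall: lies in the drum behind the window.
- nut4: Walnut in its shell, 30 mm ball, 11 g, origin at its centre; in the hopper or its throat, to stay in the dispenser.
- nut5: Walnut in its shell, 30 mm ball, 11 g, origin at its centre; in the hopper or its throat, to stay in the dispenser.
- nut6: Walnut in its shell, 30 mm ball, 11 g, origin at its centre; in the hopper or its throat, to stay in the dispenser.
- nut7: Walnut in its shell, 30 mm ball, 11 g, origin at its centre; in the hopper or its throat, to stay in the dispenser.
- mug: Blue mug, 82 mm across, 90 mm high, handle along its +y; origin at the centre of its underside. Bystander.
- tea_box: Green tea carton, 65 x 125 x 95 mm high; origin at the centre of its underside. Bystander.
- honey: Amber honey jar with a yellow lid, 68 mm across, 105 mm high; origin at the centre of its underside. Bystander.
Mind the look-alikes: they are no part of the job. Of the things like the bowl, leave any that is blue or pink; of the rest the smaller one is meant.

How it is judged (in metres and radians):
On the way, in this order (a step that is already met when the one before it is completed fails the run):
1. the bowl stands upright and released on the base plate under the spout, within 25 mm of its centre, handle to the front, the knob not yet turned (x of bowl_handle in the frame of dispenser below -0.07 m and horizontal distance between bowl and spout below 0.025 m and height (world z) of bowl below 0.014 m and angle between bowl's own z axis and vertical below 0.1 rad and contact force between the fingers and bowl below 0.2 N and linear speed of bowl below 0.02 m/s and value of joint knob between -0.3 and 0.3 rad), for 0.2 s.
2. the first nut has dropped into the bowl (horizontal distance between nut1 and bowl below 0.055 m and z of nut1 in the frame of bowl between 0 and 0.062 m), for 0.1 s.
3. the second nut has dropped into the bowl (horizontal distance between nut2 and bowl below 0.055 m and z of nut2 in the frame of bowl between 0 and 0.062 m), for 0.1 s.
At the end, for the whole second after the job is handed in: Knob within 0.2 rad of its third click clockwise (3.14 rad); bowl upright (0.1 rad) on the base plate, its centre within 25 mm of the spout's, handle point over 70 mm to the front; nuts 1 to 3 in the bowl, 4 to 7 still in the dispenser (over 120 mm up); all at rest (all of step 2 and all of step 3 and x of bowl_handle in the frame of dispenser below -0.07 m and horizontal distance between bowl and spout below 0.025 m and height (world z) of bowl below 0.014 m and angle between bowl's own z axis and vertical below 0.1 rad and value of joint knob between 2.942 and 3.342 rad and horizontal distance between nut3 and bowl below 0.055 m and z of nut3 in the frame of bowl between 0 and 0.062 m and height (world z) of each of nut4, nut5, nut6, nut7 above 0.12 m and linear speed of bowl below 0.02 m/s); the robot touches nothing.
It fails at once if the mug is shifted by more than 30 mm or tipped (distance of mug from where it was at the start of the episode above 0.03 m or angle between mug's own z axis and vertical above 0.3 rad).
It fails at once if the tea box is shifted by more than 30 mm or tipped (distance of tea_box from where it was at the start of the episode above 0.03 m or angle between tea_box's own z axis and vertical above 0.3 rad).
It fails at once if the honey jar is shifted by more than 30 mm or tipped (distance of honey from where it was at the start of the episode above 0.03 m or angle between honey's own z axis and vertical above 0.3 rad).
It fails at once if the knob is turned anticlockwise to the previous click (value of joint knob below -0.6 rad).
It also fails if it takes over 51 s, if anything falls off the work surface, if the arm or the gripper's body presses on something with over 40 N, if the wrist force passes 120 N, or if a joint passes its speed limit or range.

### The arm

A 6-joint arm with a two-finger parallel gripper is mounted at the origin on the work surface. World frame = base frame: x ahead of the robot, y to its left, z up, the work surface at z = 0. Lengths are in m, angles in degrees, forces in N, time in s.
With the tool pointing down it reaches from about 0.35 to 0.975 m from the base axis. Payload 7.1 kg.
Tool frame: the origin (TCP) lies at the very end of the fingers, on their centre line; the grasp point (between the pads) lies 19 mm behind it; z points along the fingers, y is the line along which they close (so a half turn about z gives the same grasp; the last joint's range is limited). The gripper opens to 88 mm and grips with 3 to 60 N. Pads are 20 mm wide; open, the fingers measure 115 mm over their backs; the gripper's body (75 mm by 178 mm) begins 61 mm behind the grasp point.
Start: joints at [68.297, 24.242, 93.386, -0, 62.372, -1.089], TCP at [0.22, 0.585, 0.223] pointing down, gripper open.
Joint ranges: [-172.04, 172.04], [-51.8, 120.97], [4.93, 147.93], [-75.15, 255.16], [6.16, 154.13], [-145.62, 145.62]. Speed limits (degrees/s): [136.94, 136.94, 172.46, 180, 180, 180].

### API

Orientations are given as [roll, pitch, yaw] about the fixed x, y, z axes, in that order (R = Rz(yaw) Ry(pitch) Rx(roll)).
In Python, from rig import r gives the robot as it stands. The module is installed in compiled form; this text tells all that it offers.
- The arm moves only by the tool drive_tool, never from a script. Its arguments are lists of equal length, an entry for each row: "slide": the shift along the tool's x, y, z in units of 20 cm (1.0 is 20 cm), a list of three; "spin": the turn about the tool's z in units of 0.1 rad (1.0 is 0.1 rad). A call has 1 to 20 rows; each row shifts and turns the commanded pose from where the row before left it, along the tool's axes as they then stand; what a row does not reach is not made up. A row lasts 1/12 s, in which the tool goes at most 41.7 mm and 7.16 degrees, less where a joint would pass 70% of its speed; a pose out of reach is approached as far as the arm can. A call with a number of a shift or a turn outside -1 to 1 is refused whole. A call with a gripper value outside its range is refused whole. "hand" is the opening, from 0 (shut) to 1 (fully open), set as the call begins (left out, the last holds). The fingers move at their own pace and stop on an object; "grip_force" is the grip in N (left out, the last holds). Time passes only in rows, so rows that do not move let the fingers close. It gives the time, the measured TCP pose, the force, the opening and the grip force at its end, in the units of the state.
- r.sense(): the state, without advancing time (a new reading comes with each control period).
- r.read_camera(name): name is "scene" or "top" or "wrist"; returns (picture, depth): 480x640x3 uint8, blue, green, red; 480x640 float32, m along the optical axis (not along the pixel's ray), 0 where there is no reading.
- r.get_calibration(name): a dict with "mtx" (3x3 intrinsics, pixels), "view" (4x4, takes a point from world to camera coordinates); the wrist camera has in their place "T_tool_cam" (4x4, takes a point from camera to tool coordinates, whose origin is the TCP and whose axes are the flange's). Camera axes: x right, y down, z forward; pixel columns grow to the right and rows downward; lengths in m; the calibration is good to about 2 mm. A picture is of the moment at which its call begins: read the wrist's pose just before it. get_calibration takes no time and is no camera call.
- r.finish_job(): hands the job in; it is judged then, once.
The state is a dict: "clock": time; "joint_positions": joint angles; "joint_vel": joint speeds; "joint_efforts": joint torques, N m; "tool_pos": TCP position; "tool_rot": TCP orientation; "contact_force": force on the tool from outside, world axes, zero at the start; "ft_torque": the same for the moment, N m; "opening": opening from 0.0 (shut) to 1.0 (fully open); "grip_force": force on a finger pad.
Only numpy, scipy, OpenCV 4.12 (cv2) and the standard library are available. Lean on these libraries where they do the work, as an engineer would, in place of code of your own. Each camera call takes 0.05 s, during which the arm holds its last target. There are 200 camera calls.

## Working session

There is one attempt and no reset: what is moved stays moved. The work goes in short steps, Python scripts to look and compute and a tool call to move; the robot and the scene stay as the last step left them, time stands still between calls to the robot, and variables do not carry over. Pictures are saved under pics/ and viewed, at most 10 in all, crops included, and the job is handed in when it is done.

Besides the shell and the picture viewer there is one more tool, called after "Call:" in YAML: its name, and indented under it one key for each argument. drive_tool: Moves the arm, as the interface text tells. Its arguments: {"type":"object","properties":{"slide":{"type":"array","items":{"type":"array","items":{"type":"number","minimum":-1,"maximum":1}}},"spin":{"type":"array","items":{"type":"number","minimum":-1,"maximum":1}},"hand":{"type":"number"},"grip_force":{"type":"number"}},"required":["slide","spin"]}

```bash
mkdir -p pics; cat > h.py <<'E'
import numpy as np, cv2
from rig import r
def cloud(name):
    img,d=r.read_camera(name); c=r.get_calibration(name); K=c["mtx"]; V=np.array(c["view"])
    v,u=np.mgrid[0:480,0:640]
    P=np.stack([(u-K[0][2])/K[0][0]*d,(v-K[1][2])/K[1][1]*d,d],-1)
    W=(P-V[:3,3])@V[:3,:3]
    W[d==0]=np.nan
    return img,d,W
E
python3 - <<'E'
from h import *
print(r.sense())
for n in("scene","top"):
    img,d,W=cloud(n); cv2.imwrite(f"pics/{n}1.png",img); np.savez(f"{n}1.npz",img=img,W=W,d=d)
    c=r.get_calibration(n); print(n,c["mtx"],np.round(c["view"],3))
E
```

```text
{'clock': 0.0, 'joint_positions': array([ 6.82973162e+01,  2.42836666e+01,  9.34322719e+01, -1.90075178e-03,
        6.23710899e+01, -1.08859416e+00]), 'joint_vel': array([-0.02506148,  0.00198286, -0.07145032, -0.05541078,  0.00291633,
       -0.05075847]), 'joint_efforts': array([-1.89569248e-03, -5.44590175e+01, -2.73678982e+01,  6.42907410e-02,
        2.23574118e-02, -7.05519483e-05]), 'tool_pos': array([0.21982219, 0.58446925, 0.22190427]), 'tool_rot': array([-1.79912955e+02,  2.89626751e-05,  1.59386793e+02]), 'contact_force': array([0.43233544, 0.10042333, 0.71123474]), 'ft_torque': array([-0.00881686,  0.02633796, -0.02971546]), 'grip_force': 0.0, 'opening': 1.0025507740181216}
scene [[568.22316282   0.         325.40904514]
 [  0.         568.22316282 239.81255455]
 [  0.           0.           1.        ]] [[-0.872  0.489  0.003  0.402]
 [ 0.419  0.751 -0.511 -0.104]
 [-0.252 -0.444 -0.86   1.695]
 [ 0.     0.     0.     1.   ]]
top [[471.84065825   0.         322.1484864 ]
 [  0.         471.84065825 237.93305654]
 [  0.           0.           1.        ]] [[ 0.024 -1.    -0.007 -0.009]
 [-0.988 -0.023 -0.153  0.472]
 [ 0.152  0.01  -0.988  1.454]
 [ 0.     0.     0.     1.   ]]
```

View pics/scene1.png

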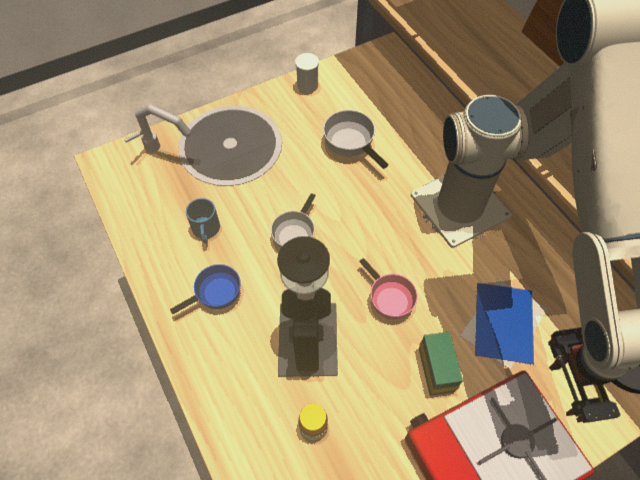

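View pics/top1.png

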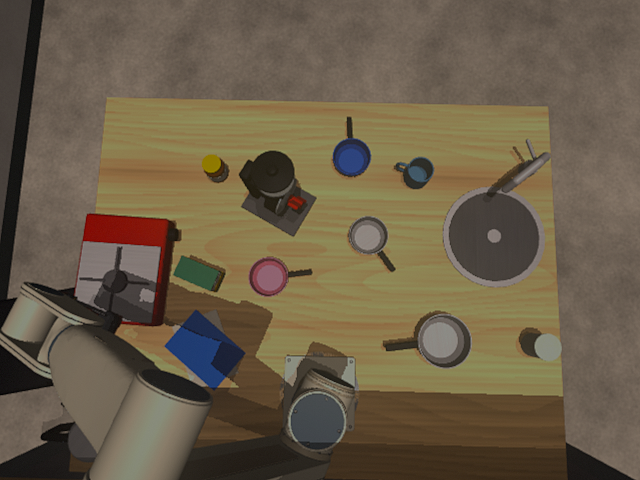

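The steel candidates in the top view are (368,236) and the visibly larger (442,340). Blue (351,157) and pink (269,276) are excluded. The dispenser is at about (280,195) with its red knob at (296,203). I'll measure both steel bowls and confirm with a crop.

```bash
python3 - <<'E'
from h import *
z=np.load("top1.npz"); img,W=z["img"],z["W"]
def circ(P):
    A=np.c_[2*P[:,:2],np.ones(len(P))]; s=np.linalg.lstsq(A,(P[:,:2]**2).sum(1),rcond=None)[0]
    return s[:2],np.sqrt(s[2]+s[:2]@s[:2])
for nm,(x0,x1,y0,y1) in dict(small=(335,405,205,280),big=(375,485,300,380)).items():
    S=W[y0:y1,x0:x1].reshape(-1,3); C=img[y0:y1,x0:x1].reshape(-1,3); S_ok=np.isfinite(S[:,2])
    print(nm,"zmax pct",np.nanpercentile(S[:,2],[50,90,98,100]))
    dark=S_ok&(C.max(1)<60)&(S[:,2]>.02); hd=S[dark]
    rim=S_ok&(S[:,2]>np.nanpercentile(S[:,2],98)-.012)&~dark; R=S[rim]
    for _ in range(4):
        c,rr=circ(R); R=R[abs(np.hypot(*(R[:,:2]-c).T)-rr)<.006]
    far=hd[np.hypot(*(hd[:,:2]-c).T)<.17]; far=far[np.hypot(*(far[:,:2]-c).T)>rr+.005]
    v=far[:,:2].mean(0)-c
    print(nm,"centre",c,"r",rr,len(R),"handle n",len(far),"dir",np.degrees(np.arctan2(v[1],v[0])),"ext",np.hypot(*(far[:,:2]-c).T).max(),"z",np.median(far[:,2]))
hsv=cv2.cvtColor(img,cv2.COLOR_BGR2HSV)
# knob red
m=((hsv[...,0]<8)|(hsv[...,0]>172))&(hsv[...,1]>150); m[:, :270]=0; m[:,330:]=0; m[:150]=0;m[240:]=0
k=W[m];k=k[np.isfinite(k[:,2])]; print("knob n",len(k),k.mean(0),k.min(0),k.max(0))
# base plate
S=W[130:250,225:330].reshape(-1,3);C=img[130:250,225:330].reshape(-1,3)
p=np.isfinite(S[:,2])&(S[:,2]<.02)&(S[:,2]>-.01)&(C.max(1)<95)&(C.astype(int).ptp(1)<25 if hasattr(C,'ptp') else np.ptp(C.astype(int),axis=1)<25)
B=S[p]; rect=cv2.minAreaRect(B[:,:2].astype(np.float32)); print("plate",rect,len(B))
lid=S[np.isfinite(S[:,2])&(S[:,2]>.395)]; print("lid",circ(lid),lid.mean(0),len(lid))
for nm,(x0,x1,y0,y1) in dict(honey=(195,235,148,188),mug=(390,440,150,192),tea=(170,230,250,296),pink=(245,315,252,300),blue=(325,375,115,180)).items():
    Q=W[y0:y1,x0:x1].reshape(-1,3);Q=Q[Q[:,2]>.025];print(nm,Q.min(0).round(3),Q.max(0).round(3))
cv2.imwrite("pics/crop1.png",cv2.resize(img[120:390,220:490],(600,600),interpolation=2))
E
```

```text
small zmax pct [0.00187486 0.01619524 0.04990228 0.05956069]
small centre [ 0.47599746 -0.14809595] r 0.0638283593248889 59 handle n 75 dir -144.55670140630528 ext 0.12362702914753965 z 0.04825658754678663
big zmax pct [0.00229282 0.02952228 0.06562512 0.07593079]
big centre [ 0.16639242 -0.37090612] r 0.07845372822624097 203 handle n 198 dir 97.80481657804731 ext 0.1697676119025886 z 0.06321547985691461
knob n 160 [0.55346258 0.08034537 0.18100443] [0.5268308  0.05427169 0.00272614] [0.58608078 0.11954776 0.21716367]
plate ((0.6157582402229309, 0.18866613507270813), (0.29177403450012207, 0.14709237217903137), 61.26274871826172) 1350
lid (array([0.58434949, 0.12851353]), np.float64(0.020840437507557284)) [0.58245212 0.1260208  0.40081921] 157
honey [0.653 0.316 0.025] [0.718 0.379 0.115]
mug [ 0.648 -0.339  0.025] [ 0.731 -0.228  0.099]
tea [0.297 0.308 0.025] [0.424 0.482 0.106]
pink [0.286 0.034 0.025] [0.407 0.226 0.058]
blue [ 0.679 -0.146  0.025] [ 0.876 -0.026  0.06 ]
```

View pics/crop1.png

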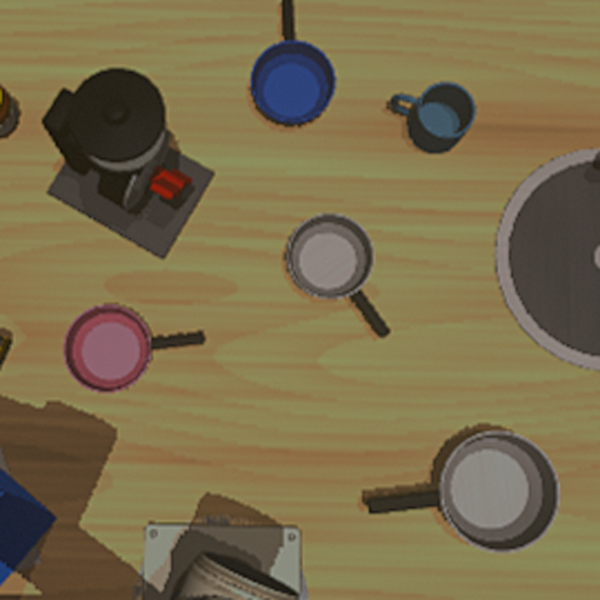

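Small bowl (368,236): rim radius 64 mm, height 50 mm, so it fits. The big one (442,340) has radius 78 mm and is not meant. The moves can't tilt the tool, so the hand's real envelope above the fingers matters. I'll measure that and refine the dispenser pose.

```bash
python3 - <<'E'
from h import *
from scipy.spatial.transform import Rotation as Ro
s=r.sense(); R=Ro.from_euler('xyz',s['tool_rot'],degrees=True).as_matrix(); p=s['tool_pos']
pts=[]
for n in("scene","top"):
    z=np.load(n+"1.npz"); W=z["W"].reshape(-1,3); T=(W-p)@R; pts.append(T[np.isfinite(T[:,0])&(np.hypot(T[:,0],T[:,1])<.14)&(T[:,2]<.01)&(T[:,2]>-.5)])
T=np.vstack(pts)
for a in np.arange(-.36,.01,.02):
    Q=T[(T[:,2]>=a)&(T[:,2]<a+.02)]
    if len(Q)>3: print(round(a,2),len(Q),"x",np.percentile(Q[:,0],[1,99]).round(3),"y",np.percentile(Q[:,1],[1,99]).round(3),"r",np.percentile(np.hypot(Q[:,0],Q[:,1]),99).round(3))
print(np.round(r.get_calibration("wrist")["T_tool_cam"],3))
# dispenser: plate mask in both views
for n,(x0,x1,y0,y1) in dict(top=(235,322,150,245),scene=(270,345,290,385)).items():
    z=np.load(n+"1.npz"); W=z["W"][y0:y1,x0:x1].reshape(-1,3); C=z["img"][y0:y1,x0:x1].reshape(-1,3).astype(int)
    B=W[np.isfinite(W[:,2])&(abs(W[:,2]-.008)<.012)&(C.max(1)<100)&(np.ptp(C,axis=1)<22)]
    m=np.zeros((600,600),np.uint8); ij=((B[:,:2]-[.4,-.1])*1000).astype(int); ij=ij[((ij>=0)&(ij<600)).all(1)]; m[ij[:,1],ij[:,0]]=255
    m=cv2.morphologyEx(m,cv2.MORPH_CLOSE,np.ones((9,9)));m=cv2.morphologyEx(m,cv2.MORPH_OPEN,np.ones((9,9)))
    k,l,st,_=cv2.connectedComponentsWithStats(m); i=1+st[1:,4].argmax(); pp=np.argwhere(l==i)[:,::-1].astype(np.float32)/1000+np.float32([.4,-.1])
    rc=cv2.minAreaRect(pp); print(n,rc,cv2.boxPoints(rc).round(3).tolist())
    W=z["W"].reshape(-1,3);D=np.isfinite(W[:,2])&(np.hypot(W[:,0]-.6,W[:,1]-.12)<.1)
    for a,b in((.36,.39),(.39,.41)): L=W[D&(W[:,2]>a)&(W[:,2]<b)]; print(n,a,len(L),cv2.minEnclosingCircle(L[:,:2].astype(np.float32)) if len(L) else 0)
E
```

```text
-0.36 3276 x [-0.063  0.045] y [-0.12  0.03] r 0.133
-0.34 1760 x [-0.064  0.045] y [-0.124  0.042] r 0.135
-0.32 1001 x [-0.064  0.045] y [-0.103  0.045] r 0.116
-0.3 429 x [-0.064  0.044] y [-0.066  0.04 ] r 0.087
-0.28 207 x [-0.063  0.015] y [-0.034  0.041] r 0.068
-0.26 41 x [-0.023  0.02 ] y [0.031 0.039] r 0.042
-0.24 138 x [-0.039  0.024] y [0.001 0.038] r 0.043
-0.22 320 x [-0.042  0.016] y [-0.025  0.039] r 0.042
-0.2 93 x [-0.04   0.005] y [-0.024  0.039] r 0.041
-0.18 332 x [-0.039  0.004] y [-0.04   0.037] r 0.05
-0.16 15 x [-0.033 -0.019] y [-0.036  0.017] r 0.049
-0.14 1523 x [-0.033  0.029] y [-0.089  0.088] r 0.092
-0.12 886 x [-0.035  0.023] y [-0.089  0.089] r 0.093
-0.1 479 x [-0.035  0.007] y [-0.082  0.081] r 0.087
-0.08 5 x [-0.01  -0.001] y [-0.046 -0.045] r 0.046
-0.06 33 x [-0.015  0.006] y [-0.054  0.021] r 0.055
-0.04 56 x [-0.014  0.006] y [-0.054  0.054] r 0.056
-0.02 73 x [-0.014  0.009] y [-0.054  0.053] r 0.055
0.0 4 x [-0.011  0.005] y [-0.051 -0.045] r 0.052
[[ 0.    -0.962 -0.271  0.074]
 [ 1.     0.001 -0.001  0.   ]
 [ 0.001 -0.271  0.962 -0.165]
 [ 0.     0.     0.     1.   ]]
top ((0.5921698808670044, 0.1469288468360901), (0.19758424162864685, 0.1467684954404831), 61.55706024169922) [[0.48100000619888306, 0.0949999988079071], [0.6100000143051147, 0.02500000037252903], [0.7039999961853027, 0.19900000095367432], [0.574999988079071, 0.26899999380111694]]
top 0.36 531 ((0.5831462144851685, 0.12523126602172852), 0.05460558831691742)
top 0.39 983 ((0.5819240808486938, 0.12423337250947952), 0.053581517189741135)Traceback (most recent call last):
  File "<stdin>", line 18, in <module>
ValueError: attempt to get argmax of an empty sequence
```

The body is only about 60 mm tall (TCP-80 to -140) and the column above it has a radius of about 45 mm. Dispenser origin is about (0.581, 0.125) with yaw about 61.5°. The bowl comes first: spin to yaw ~204° (the J6 limit allows this), then travel to its handle.

Call:
drive_tool:
  slide:
    - [0, 0, 0]
    - [0, 0, 0]
    - [0, 0, 0]
    - [0, 0, 0]
    - [0, 0, 0]
    - [0, 0, 0]
    - [0, 0, 0]
    - [0, 0, 0]
    - [0.005, -0.196, -0.012]
    - [0.005, -0.196, -0.012]
    - [0.005, -0.196, -0.012]
    - [0.005, -0.196, -0.012]
    - [0.005, -0.196, -0.012]
    - [0.005, -0.196, -0.012]
    - [0.005, -0.196, -0.012]
    - [0.005, -0.196, -0.012]
    - [0.005, -0.196, -0.012]
    - [0.005, -0.196, -0.012]
    - [0.005, -0.196, -0.012]
    - [0.005, -0.196, -0.012]
  spin: [-1, -1, -1, -1, -1, -1, -1, -0.8, 0, 0, 0, 0, 0, 0, 0, 0, 0, 0, 0, 0]
  hand: 0.6
  grip_force: 40

```text
clock: 1.77
tool_pos: [0.401, 0.1487, 0.2516]
tool_rot: [-180.0, -0.0, -155.9]
contact_force: [1.1, 1.1, -0.2]
opening: 0.602
grip_force: 0.0
```

Call:
drive_tool:
  slide:
    - [0.083, -0.165, 0]
    - [0.083, -0.165, 0]
    - [0.083, -0.165, 0]
    - [0.083, -0.165, 0]
    - [0.083, -0.165, 0]
    - [0.083, -0.165, 0]
    - [0.083, -0.165, 0]
    - [0.083, -0.165, 0]
    - [0.083, -0.165, 0]
    - [0.083, -0.165, 0]
    - [0, 0, 0]
  spin: [0, 0, 0, 0, 0, 0, 0, 0, 0, 0, 0]

```text
clock: 2.68
tool_pos: [0.384, -0.2236, 0.2517]
tool_rot: [-179.9, -0.0, -156.4]
contact_force: [-0.2, 0.6, 0.0]
opening: 0.6
grip_force: 0.0
```

```bash
cat >> h.py <<'E'
from scipy.spatial.transform import Rotation as Ro
def wrist():
    s=r.sense(); img,d=r.read_camera("wrist"); c=r.get_calibration("wrist"); K=c["mtx"]; T=np.array(c["T_tool_cam"])
    v,u=np.mgrid[0:480,0:640]
    P=np.stack([(u-K[0][2])/K[0][0]*d,(v-K[1][2])/K[1][1]*d,d],-1)@T[:3,:3].T+T[:3,3]
    W=P@Ro.from_euler('xyz',s['tool_rot'],degrees=True).as_matrix().T+s['tool_pos']; W[d==0]=np.nan
    return img,W,P,s
E
python3 - <<'E'
from h import *
img,W,P,s=wrist(); cv2.imwrite("pics/w1.png",img)
print(s['joint_positions'].round(1))
S=W.reshape(-1,3);C=img.reshape(-1,3); t=P.reshape(-1,3)[:,2]
ok=np.isfinite(S[:,2])&(t>.05)
hd=S[ok&(C.max(1)<70)&(S[:,2]>.035)&(S[:,2]<.06)&(np.hypot(S[:,0]-.476,S[:,1]+.148)<.16)&(np.hypot(S[:,0]-.476,S[:,1]+.148)>.07)]
rc=cv2.minAreaRect(hd[:,:2].astype(np.float32)); print("handle",len(hd),rc,np.median(hd,0),hd[:,2].max(), cv2.boxPoints(rc).round(3).tolist())
rim=S[ok&(S[:,2]>.044)&(S[:,2]<.056)&(C.max(1)>70)&(np.hypot(S[:,0]-.476,S[:,1]+.148)<.08)]
for _ in range(4):
    A=np.c_[2*rim[:,:2],np.ones(len(rim))]; q=np.linalg.lstsq(A,(rim[:,:2]**2).sum(1),rcond=None)[0]; rr=np.sqrt(q[2]+q[:2]@q[:2]); rim=rim[abs(np.hypot(*(rim[:,:2]-q[:2]).T)-rr)<.005]
print("rim",q[:2],rr,len(rim)); v=hd[:,:2].mean(0)-q[:2]; print(np.degrees(np.arctan2(v[1],v[0])))
E
```

```text
[-3.170e+01  6.500e+00  1.137e+02 -1.000e-01  5.970e+01 -1.453e+02]
handle 635 ((0.39841651916503906, -0.20679104328155518), (0.05517676845192909, 0.015523740090429783), 36.070655822753906) [ 0.39739185 -0.2075156   0.05035333] 0.05267391562098214 [[0.3720000088214874, -0.21699999272823334], [0.38100001215934753, -0.2290000021457672], [0.42500001192092896, -0.19699999690055847], [0.41600000858306885, -0.18400000035762787]]
rim [ 0.48530494 -0.14420307] 0.05901636194765014 435
-144.31582792923706
```

View pics/w1.png

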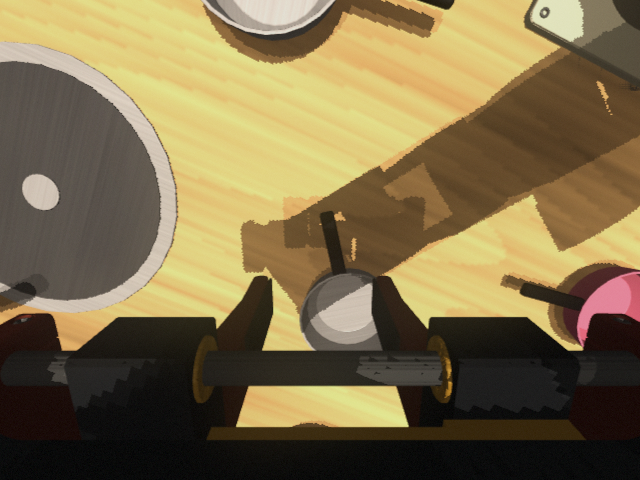

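The wrist view shows the handle from about (327,213) to (342,270), centred between the fingers. The grasp point is at about (0.390, -0.213). Descend and grip.

Call:
drive_tool:
  slide:
    - [-0.007, 0.0055, 0.163]
    - [-0.007, 0.0055, 0.163]
    - [-0.007, 0.0055, 0.163]
    - [-0.007, 0.0055, 0.163]
    - [-0.007, 0.0055, 0.163]
    - [-0.007, 0.0055, 0.163]
    - [-0.007, 0.0055, 0.16]
    - [0, 0, 0]
    - [0, 0, 0]
  spin: [0, 0, 0, 0, 0, 0, 0, 0, 0]

```text
clock: 3.48
tool_pos: [0.3885, -0.2057, 0.0229]
tool_rot: [179.8, -0.2, -155.8]
contact_force: [0.2, 0.4, 0.6]
opening: 0.598
grip_force: 0.0
```

Call:
drive_tool:
  slide:
    - [0, 0, 0]
    - [0, 0, 0]
    - [0, 0, 0]
    - [0, 0, 0]
    - [0, 0, 0]
    - [0, 0, 0]
    - [0, 0, 0]
    - [0, 0, -0.1]
    - [0, 0, -0.15]
    - [0, 0, -0.15]
    - [0, 0, -0.1]
  spin: [0, 0, 0, 0, 0, 0, 0, 0, 0, 0, 0]
  hand: 0
  grip_force: 50

```text
clock: 4.4
tool_pos: [0.3899, -0.2076, 0.1257]
tool_rot: [-180.0, 0.0, -155.9]
contact_force: [0.6, 0.3, -2.1]
opening: 0.177
grip_force: 50.0
```

```bash
python3 - <<'E'
from h import *
img,W,P,s=wrist(); cv2.imwrite("pics/w2.png",img)
print(s['joint_positions'].round(1),s['tool_pos'],s['tool_rot'])
img,d,W=cloud("top"); 
S=W[180:300,320:430].reshape(-1,3); C=img[180:300,320:430].reshape(-1,3)
z0=s['tool_pos'][2]+.019
m=np.isfinite(S[:,2])&(S[:,2]>z0-.05)&(S[:,2]<z0+.025)&(np.hypot(S[:,0]-.49,S[:,1]+.15)<.1)
Q=S[m]; print(len(Q),np.percentile(Q,[2,98],axis=0).round(3)); print(cv2.minEnclosingCircle(S[m&(C.max(1)>60)][:,:2].astype(np.float32)))
E
```

```text
[ -29.6   18.1  120.    -0.    41.9 -143.6] [ 0.38994367 -0.20757316  0.12574662] [-1.79956147e+02  2.25885222e-02 -1.55930073e+02]
1193 [[ 0.445 -0.212  0.101]
 [ 0.552 -0.107  0.154]]
((0.4959399104118347, -0.16130588948726654), 0.061705075204372406)
```

View pics/w2.png

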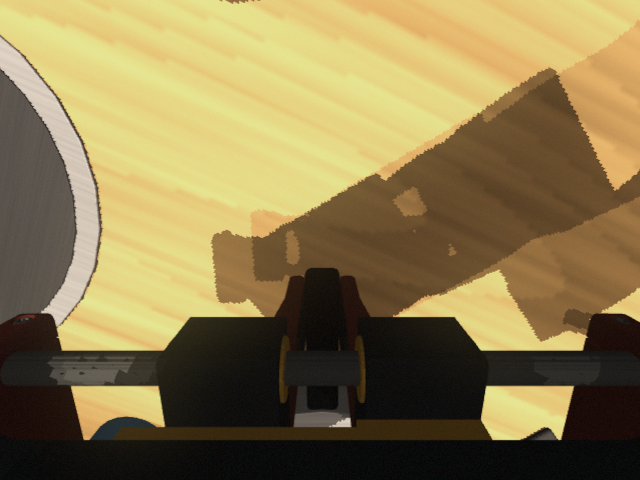

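The handle is gripped and aligned: opening 16 mm, bar along the hand at (322,340). Carry the bowl low to a staging pose beside the dispenser, and turn it there.

Call:
drive_tool:
  slide:
    - [-0.075, 0.122, 0.05]
    - [-0.075, 0.122, 0.05]
    - [-0.075, 0.122, 0.05]
    - [-0.075, 0.122, 0.05]
    - [-0.075, 0.122, 0.05]
    - [-0.075, 0.122, 0.05]
    - [-0.075, 0.122, 0.05]
    - [-0.075, 0.122, 0.05]
    - [0, 0, 0]
    - [0, 0, 0]
    - [0, 0, 0]
    - [0, 0, 0]
    - [0, 0, 0]
    - [0, 0, 0]
    - [0, 0, 0]
    - [0, 0, 0]
  spin: [0, 0, 0, 0, 0, 0, 0, 0, 0, -0.87, -0.87, -0.87, -0.87, -0.87, -0.87, 0]

```text
clock: 5.83
tool_pos: [0.4188, 0.0193, 0.043]
tool_rot: [179.9, -0.1, -125.9]
contact_force: [-0.0, -0.5, -1.6]
opening: 0.177
grip_force: 50.0
```

```bash
python3 - <<'E'
from h import *
s=r.sense();print(s['joint_positions'].round(1),s['tool_pos'],s['tool_rot'],s['opening'])
img,d,W=cloud("top"); cv2.imwrite("pics/t2.png",cv2.resize(img[150:290,220:400],(720,560)))
E
```

```text
[   1.    26.8  124.4   -0.    28.9 -143.1] [0.41877218 0.01934186 0.04299932] [ 1.79913978e+02 -7.27602718e-02 -1.25853794e+02] 0.17739176202746157
```

View pics/t2.png

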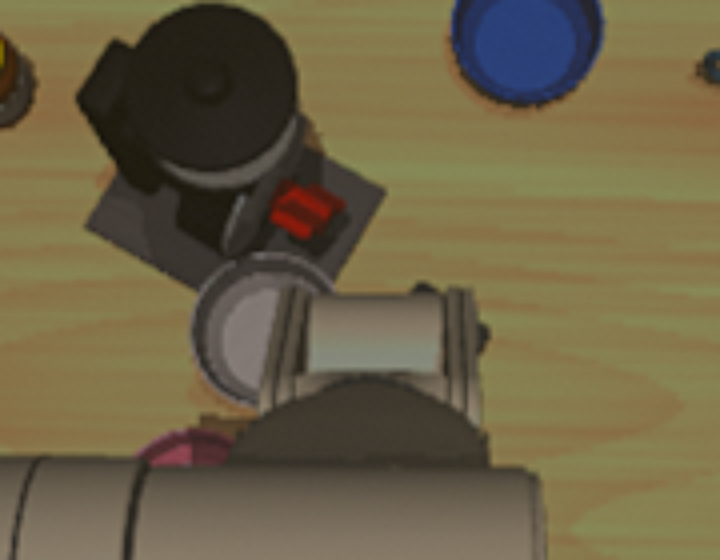

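The view shows the forearm joint (260–490, 290–400 in the crop) would run into the hopper at the planned heading. I'll turn the handle to heading -150°, which still points to the front, and stop the bowl 14 mm short of centre.

Call:
drive_tool:
  slide:
    - [0, 0, 0]
    - [0, 0, 0]
    - [0, 0, 0]
    - [0, 0, 0]
    - [0, 0, 0]
    - [0, 0, 0]
    - [-0.053, 0.008, 0]
    - [-0.053, 0.008, 0]
    - [-0.053, 0.008, 0]
    - [-0.053, 0.008, 0]
    - [-0.053, 0.008, 0]
    - [-0.051, 0.01, 0]
    - [0, 0, 0]
    - [0, 0, 0]
  spin: [0.84, 0.84, 0.84, 0.84, 0.84, 0, 0, 0, 0, 0, 0, 0, 0, 0]

```text
clock: 7.05
tool_pos: [0.4699, 0.0605, 0.0438]
tool_rot: [-180.0, 0.0, -150.0]
contact_force: [-0.4, 0.3, -2.0]
opening: 0.18
grip_force: 50.0
```

```bash
python3 - <<'E'
from h import *
s=r.sense();print(s['joint_positions'].round(1),s['tool_pos'],s['tool_rot'],s['opening'],s['contact_force'])
img,d,W=cloud("scene"); cv2.imwrite("pics/s2.png",cv2.resize(img[180:400,220:480],(780,660))[:600])
E
```

```text
[   5.9   29.4  117.8   -0.    32.8 -114.1] [0.46992351 0.06049738 0.04379286] [-1.79995818e+02  2.69858702e-03 -1.50010727e+02] 0.17962174304590092 [-0.38679249  0.27796802 -1.95046205]
```

View pics/s2.png

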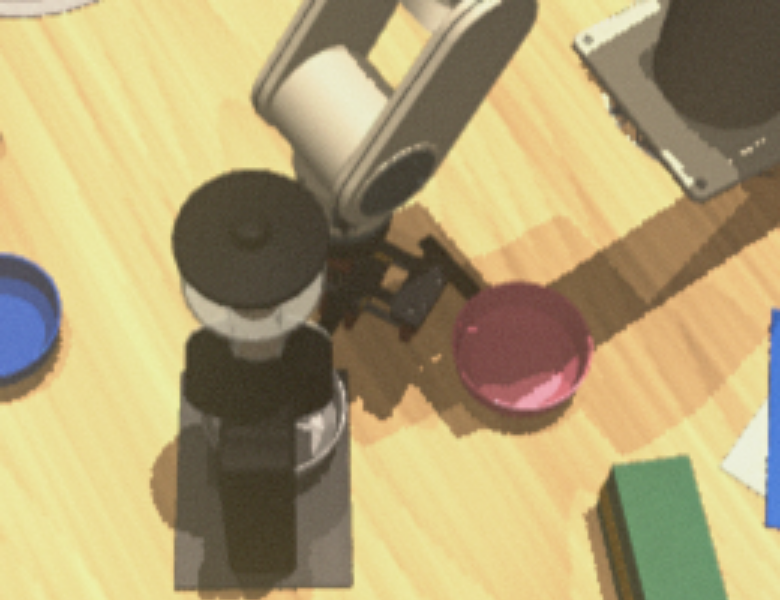

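Call:
drive_tool:
  slide:
    - [0, 0, 0.02]
    - [0, 0, 0.02]
    - [0, 0, 0.02]
    - [0, 0, 0]
    - [0, 0, 0]
  spin: [0, 0, 0, 0, 0]

```text
clock: 7.52
tool_pos: [0.4685, 0.0595, 0.0316]
tool_rot: [180.0, -0.1, -150.1]
contact_force: [-4.0, -2.0, 6.7]
opening: 0.175
grip_force: 50.0
```

Call:
drive_tool:
  slide:
    - [0, 0, 0]
    - [0, 0, 0]
    - [0, 0, 0]
    - [0, 0, 0]
    - [0.05, 0, 0]
    - [0.1, 0, 0]
    - [0.15, 0, 0]
    - [0.15, 0, 0]
    - [0.15, 0, -0.05]
    - [0, 0, 0]
  spin: [0, 0, 0, 0, 0, 0, 0, 0, 0, 0]
  hand: 0.5

```text
clock: 8.35
tool_pos: [0.3585, -0.0011, 0.042]
tool_rot: [179.8, -0.3, -150.2]
contact_force: [-0.6, -0.1, -0.5]
opening: 0.496
grip_force: 0.0
```

```bash
python3 - <<'E'
from h import *
s=r.sense();print(s['joint_positions'].round(1),s['tool_pos'],s['tool_rot'],s['opening'],s['contact_force'])
z=cloud("scene"),cloud("top")
for img,d,W in z:
    S=W.reshape(-1,3);C=img.reshape(-1,3).astype(int)
    m=np.isfinite(S[:,2])&(S[:,2]>.048)&(S[:,2]<.066)&(np.hypot(S[:,0]-.57,S[:,1]-.119)<.085)&(C.max(1)>75)&(np.ptp(C,axis=1)<60)
    rim=S[m]; print(len(rim))
    # known radius 60.5 (mid wall) robust
    from scipy.optimize import least_squares
    f=least_squares(lambda q:np.hypot(rim[:,0]-q[0],rim[:,1]-q[1])-.0605,[.57,.119],loss='soft_l1',f_scale=.002); print(f.x,np.median(abs(f.fun)))
    h=S[np.isfinite(S[:,2])&(S[:,2]>.04)&(S[:,2]<.066)&(C.max(1)<70)&(np.hypot(S[:,0]-.57,S[:,1]-.119)<.145)&(np.hypot(S[:,0]-.57,S[:,1]-.119)>.075)]
    if len(h): print("h",len(h),np.median(h,0))
E
```

```text
[  -2.1   24.3  131.4   -0.    24.7 -121.9] [ 0.35853199 -0.00111457  0.04201629] [ 179.79873672   -0.3409546  -150.15218012] 0.4958611539667759 [-0.61127015 -0.05780799 -0.47158931]
85
[0.56956821 0.11697376] 0.0009901122067453444
h 21 [0.47269749 0.06203309 0.05651403]
61
[0.56719918 0.11699204] 0.0006752549914773032
h 106 [0.48312369 0.06825162 0.05663796]
```

The bowl stands at (0.5685, 0.117), about 15 mm from the spout axis, with the handle to the front. Next, see cheaply what the arm does at its reach limit, whether the tool tilts or just stops.

Call:
drive_tool:
  slide:
    - [0.12, 0, 0]
    - [0.12, 0, 0]
    - [0.12, 0, 0]
    - [0, 0, 0]
  spin: [0, 0, 0, 0]

```text
clock: 8.78
tool_pos: [0.2998, -0.0361, 0.0416]
tool_rot: [179.9, -0.2, -150.1]
contact_force: [-0.5, 0.3, -0.3]
opening: 0.5
grip_force: 0.0
```

```bash
python3 - <<'E'
from h import *
s=r.sense();print(s['joint_positions'].round(2),s['tool_pos'],s['tool_rot'])
z=np.load("top1.npz");S=z["W"][295:385,375:485].reshape(-1,3);C=z["img"][295:385,375:485].reshape(-1,3)
h=S[np.isfinite(S[:,2])&(C.max(1)<60)&(S[:,2]>.035)]; v=np.hypot(h[:,0]-.166,h[:,1]+.371); h=h[(v>.083)&(v<.19)]
rc=cv2.minAreaRect(h[:,:2].astype(np.float32));print(rc,cv2.boxPoints(rc).round(3).tolist(),np.percentile(h[:,2],[5,50,95]))
E
```

```text
[-9.1200e+00  2.2160e+01  1.3814e+02 -1.0000e-02  1.9910e+01 -1.2899e+02] [ 0.29977968 -0.03607856  0.04159849] [ 1.79868437e+02 -1.67457289e-01 -1.50117896e+02]
((0.14870628714561462, -0.2428513467311859), (0.020657896995544434, 0.09324181079864502), 8.359594345092773) [[0.13199999928474426, -0.1979999989271164], [0.14499999582767487, -0.28999999165534973], [0.16599999368190765, -0.28700000047683716], [0.15199999511241913, -0.19499999284744263]] [0.05828875 0.06317786 0.06797889]
```

Call:
drive_tool:
  slide:
    - [0.12, 0, 0]
    - [0.12, 0, 0]
    - [0.12, 0, 0]
    - [0.12, 0, 0]
    - [0, 0, 0]
  spin: [0, 0, 0, 0, 0]

```text
clock: 9.2
tool_pos: [0.2179, -0.0841, 0.0417]
tool_rot: [179.9, -0.1, -150.2]
contact_force: [-0.2, -0.1, -0.8]
opening: 0.5
grip_force: 0.0
```

```bash
python3 - <<'E'
from h import *
s=r.sense();print(s['joint_positions'].round(2),s['tool_pos'],s['tool_rot'])
E
```

```text
[-2.4020e+01  2.0210e+01  1.4611e+02 -1.0000e-02  1.3810e+01 -1.4380e+02] [ 0.21790496 -0.08409165  0.04173444] [ 1.79903533e+02 -7.26933312e-02 -1.50216789e+02]
```

Call:
drive_tool:
  slide:
    - [0.03, 0, 0]
    - [0.03, 0, 0]
    - [0.03, 0, 0]
    - [0.03, 0, 0]
    - [0.03, 0, 0]
    - [0.03, 0, 0]
    - [0, 0, 0]
  spin: [0, 0, 0, 0, 0, 0, 0]

```text
clock: 9.78
tool_pos: [0.1936, -0.1005, 0.042]
tool_rot: [-179.7, -0.8, -150.2]
contact_force: [-0.3, -0.8, -0.1]
opening: 0.501
grip_force: 0.0
```

```bash
python3 - <<'E'
from h import *
s=r.sense();print(s['joint_positions'].round(2),s['tool_pos'],s['tool_rot'])
E
```

```text
[ -29.41   19.88  147.86   -3.73   12.41 -145.55] [ 0.19364808 -0.10047955  0.04202003] [-179.70141409   -0.75527515 -150.22112517]
```

Call:
drive_tool:
  slide:
    - [0.03, 0, 0]
    - [0.03, 0, 0]
    - [0.03, 0, 0]
    - [0.03, 0, 0]
    - [0, 0, 0]
  spin: [0, 0, 0, 0, 0]

```text
clock: 10.2
tool_pos: [0.1832, -0.1144, 0.0426]
tool_rot: [-179.7, -1.6, -150.4]
contact_force: [0.3, -0.2, 0.5]
opening: 0.497
grip_force: 0.0
```

Call:
drive_tool:
  slide:
    - [-0.12, 0, 0]
    - [-0.12, 0, 0]
    - [-0.12, 0, 0]
    - [0, 0, 0]
  spin: [0, 0, 0, 0]

```text
clock: 10.53
tool_pos: [0.2504, -0.0781, 0.0406]
tool_rot: [-179.5, -1.4, -150.2]
contact_force: [0.7, -1.2, 0.5]
opening: 0.501
grip_force: 0.0
```

The reach limit bleeds into a small tilt that persists, so the tool can be leaned by pushing past full stretch. I need the lean toward the dispenser's +x (azimuth ~61.5°), so I'll stretch out along that azimuth with tool x pointing outward. First work out the travel rows.

```bash
cat > plan.py <<'E'
from h import *
def plan(wps,spins,p=None,Rm=None):
    """wps: target per row (world xyz); spins per row (units). prints tool-frame rows"""
    s=r.sense(); p=s['tool_pos'] if p is None else p; Rm=Ro.from_euler('xyz',s['tool_rot'],degrees=True) if Rm is None else Rm
    out=[]
    for w,sp in zip(wps,spins):
        d=Rm.inv().apply(np.array(w)-p)/.2; d=np.round(d,2); out.append(d.tolist()); p=p+Rm.apply(d*.2); Rm=Rm*Ro.from_rotvec([0,0,sp*.1])
    print(str(out).replace('-0.0,','0,').replace('-0.0]','0]').replace('0.0,','0,')); print("end",p,Rm.as_euler('xyz',degrees=True)); return p,Rm
def line(a,b,n): return [np.array(a)+(np.array(b)-np.array(a))*(i+1)/n for i in range(n)]
E
python3 - <<'E'
from plan import *
p0=r.sense()['tool_pos']; a=[.26,-.05,.2];b=[.34,.25,.3];c=[.42,.75,.3]
w=line(p0,a,6)+line(a,b,12)+line(b,c,14)
p,R=plan(w[:16],[.8]*16); plan(w[16:],[.81]*16,p,R)
E
```

```text
[[-0.02, 0.02, -0.13], [-0.01, 0.01, -0.14], [-0.01, 0.02, -0.13], [-0.01, 0.02, -0.13], [-0.01, 0.02, -0.14], [-0.01, 0.02, -0.13], [-0.04, 0.12, -0.04], [-0.03, 0.13, -0.05], [-0.01, 0.12, -0.04], [-0.01, 0.13, -0.05], [0, 0.13, -0.04], [0.01, 0.13, -0.05], [0.03, 0.12, -0.04], [0.03, 0.13, -0.05], [0.04, 0.12, -0.04], [0.06, 0.11, -0.05]]
end [0.32566952 0.1998062  0.28392519] [-1.78495829e+02  6.57637306e-02  1.36436239e+02]
[[0.06, 0.12, -0.04], [0.07, 0.1, -0.05], [0.12, 0.13, 0], [0.14, 0.12, 0], [0.15, 0.11, -0.01], [0.15, 0.1, 0], [0.16, 0.08, -0.01], [0.17, 0.07, 0], [0.17, 0.06, 0], [0.17, 0.05, -0.01], [0.18, 0.02, 0], [0.18, 0.02, -0.01], [0.18, 0, 0], [0.18, -0.02, 0], [0.18, -0.03, -0.01], [0.18, -0.04, 0]]
end [0.42074837 0.75054882 0.29937854] [-179.65507034    1.46557289   62.18445742]
```

Call:
drive_tool:
  slide:
    - [-0.02, 0.02, -0.13]
    - [-0.01, 0.01, -0.14]
    - [-0.01, 0.02, -0.13]
    - [-0.01, 0.02, -0.13]
    - [-0.01, 0.02, -0.14]
    - [-0.01, 0.02, -0.13]
    - [-0.04, 0.12, -0.04]
    - [-0.03, 0.13, -0.05]
    - [-0.01, 0.12, -0.04]
    - [-0.01, 0.13, -0.05]
    - [0, 0.13, -0.04]
    - [0.01, 0.13, -0.05]
    - [0.03, 0.12, -0.04]
    - [0.03, 0.13, -0.05]
    - [0.04, 0.12, -0.04]
    - [0.06, 0.11, -0.05]
  spin: [0.8, 0.8, 0.8, 0.8, 0.8, 0.8, 0.8, 0.8, 0.8, 0.8, 0.8, 0.8, 0.8, 0.8, 0.8, 0.8]
  hand: 0
  grip_force: 40

```text
clock: 11.87
tool_pos: [0.3227, 0.1996, 0.2836]
tool_rot: [-178.3, -0.2, 136.1]
contact_force: [0.5, -0.0, 0.1]
opening: 0.003
grip_force: 0.0
```

Call:
drive_tool:
  slide:
    - [0.06, 0.12, -0.04]
    - [0.07, 0.1, -0.05]
    - [0.12, 0.13, 0]
    - [0.14, 0.12, 0]
    - [0.15, 0.11, -0.01]
    - [0.15, 0.1, 0]
    - [0.16, 0.08, -0.01]
    - [0.17, 0.07, 0]
    - [0.17, 0.06, 0]
    - [0.17, 0.05, -0.01]
    - [0.18, 0.02, 0]
    - [0.18, 0.02, -0.01]
    - [0.18, 0, 0]
    - [0.18, -0.02, 0]
    - [0.18, -0.03, -0.01]
    - [0.18, -0.04, 0]
  spin: [0.81, 0.81, 0.81, 0.81, 0.81, 0.81, 0.81, 0.81, 0.81, 0.81, 0.81, 0.81, 0.81, 0.81, 0.81, 0.81]

```text
clock: 13.2
tool_pos: [0.4198, 0.7501, 0.2988]
tool_rot: [-179.4, 1.6, 61.8]
contact_force: [0.2, 0.6, 1.0]
opening: 0.004
grip_force: 0.0
```

Call:
drive_tool:
  slide:
    - [0.15, 0, 0]
    - [0.15, 0, 0]
    - [0.15, 0, 0]
    - [0.15, 0, 0]
    - [0.15, 0, 0]
    - [0.15, 0, 0]
    - [0, 0, 0]
  spin: [0, 0, 0, 0, 0, 0, 0]

```text
clock: 13.78
tool_pos: [0.4874, 0.8769, 0.2759]
tool_rot: [-179.4, 1.2, 62.0]
contact_force: [-0.2, -0.2, -1.3]
opening: 0.003
grip_force: 0.0
```

```bash
python3 - <<'E'
from h import *
s=r.sense();print(s['joint_positions'].round(2),s['tool_pos'],s['tool_rot'])
E
```

```text
[ 60.08  68.17   5.3    0.6  107.73  88.23] [0.48741001 0.87692752 0.27594013] [-179.38861738    1.17434252   62.03211367]
```

Call:
drive_tool:
  slide:
    - [0.19, 0, -0.06]
    - [0.19, 0, -0.06]
    - [0.19, 0, -0.06]
    - [0.19, 0, -0.06]
    - [0, 0, 0]
  spin: [0, 0, 0, 0, 0]

```text
clock: 14.2
tool_pos: [0.4986, 0.9047, 0.3106]
tool_rot: [-179.5, -6.0, 62.0]
contact_force: [-1.3, -0.8, -0.3]
opening: 0.005
grip_force: 0.0
```

```bash
python3 - <<'E'
from h import *
s=r.sense();print(s['joint_positions'].round(2),s['tool_pos'],s['tool_rot'])
E
```

```text
[ 60.28  66.46   4.94   0.68 102.61  88.43] [0.49861263 0.90467079 0.3106034 ] [-179.51927682   -6.01141856   62.01010729]
```

The lean grows about 1.8° per row, in the right direction. Keep pushing.

Call:
drive_tool:
  slide:
    - [0.2, 0, -0.03]
    - [0.2, 0, -0.03]
    - [0.2, 0, -0.02]
    - [0.2, 0, -0.02]
    - [0.2, 0, -0.01]
    - [0.2, 0, 0]
    - [0.2, 0, 0.01]
    - [0.2, 0, 0.02]
    - [0, 0, 0]
  spin: [0, 0, 0, 0, 0, 0, 0, 0, 0]

```text
clock: 14.95
tool_pos: [0.5264, 0.9646, 0.3083]
tool_rot: [-179.7, -17.7, 61.9]
contact_force: [-0.6, -0.3, -0.9]
opening: 0.007
grip_force: 0.0
```

```bash
python3 - <<'E'
from h import *
s=r.sense();print(s['joint_positions'].round(2),s['tool_pos'],s['tool_rot'])
E
```

```text
[60.54 67.29  5.01  0.76 90.06 88.68] [0.52642213 0.96461653 0.30834277] [-179.65707877  -17.65634541   61.92474317]
```

Call:
drive_tool:
  slide:
    - [0.2, 0, 0.0]
    - [0.2, 0, 0.0]
    - [0.2, 0, 0.01]
    - [0.2, 0, 0.02]
    - [0.2, 0, 0.03]
    - [0.2, 0, 0.03]
    - [0.2, 0, 0.04]
    - [0.2, 0, 0.05]
    - [0.2, 0, 0.06]
    - [0.2, 0, 0.06]
    - [0.2, 0, 0.06]
    - [0.2, 0, 0.07]
    - [0, 0, 0]
  spin: [0, 0, 0, 0, 0, 0, 0, 0, 0, 0, 0, 0, 0]

```text
clock: 16.03
tool_pos: [0.5664, 1.0471, 0.3347]
tool_rot: [-179.8, -35.7, 61.8]
contact_force: [1.2, 0.5, -0.2]
opening: 0.005
grip_force: 0.0
```

```bash
python3 - <<'E'
from plan import *
s=r.sense();print(s['joint_positions'].round(2),s['tool_pos'],s['tool_rot'])
p0=s['tool_pos']; a=[.46,.70,.5];b=[.47,.02,.5]
w=line(p0,a,8)+line(a,b,19)
p,R=plan(w[:14],[0]*14); plan(w[14:],[0]*13,p,R)
E
```

```text
[60.81 68.28  4.99  0.85 71.05 88.9 ] [0.56644815 1.04711287 0.33466273] [-179.78583597  -35.68878716   61.82366218]
[[-0.12, 0.04, -0.21], [-0.12, 0.05, -0.22], [-0.12, 0.04, -0.21], [-0.12, 0.04, -0.22], [-0.12, 0.04, -0.21], [-0.12, 0.05, -0.21], [-0.12, 0.04, -0.22], [-0.12, 0.04, -0.21], [-0.13, 0.09, -0.09], [-0.13, 0.09, -0.1], [-0.13, 0.08, -0.09], [-0.12, 0.09, -0.09], [-0.13, 0.09, -0.09], [-0.13, 0.08, -0.09]]
end [0.46252764 0.48527143 0.49940109] [-179.78583597  -35.68878716   61.82366218]
[[-0.12, 0.09, -0.09], [-0.13, 0.09, -0.09], [-0.13, 0.08, -0.1], [-0.13, 0.09, -0.09], [-0.12, 0.09, -0.09], [-0.13, 0.08, -0.09], [-0.13, 0.09, -0.09], [-0.12, 0.08, -0.09], [-0.13, 0.09, -0.1], [-0.13, 0.09, -0.09], [-0.13, 0.08, -0.09], [-0.12, 0.09, -0.09], [-0.13, 0.09, -0.09]]
end [0.47064353 0.01991767 0.49950054] [-179.78583597  -35.68878716   61.82366218]
```

Lean is 35.7° toward azimuth 61.8°. Travel back over to the front of the dispenser, staying high.

Call:
drive_tool:
  slide:
    - [-0.1, 0.035, -0.17]
    - [-0.1, 0.035, -0.17]
    - [-0.1, 0.035, -0.17]
    - [-0.1, 0.035, -0.17]
    - [-0.1, 0.035, -0.17]
    - [-0.1, 0.035, -0.17]
    - [-0.1, 0.035, -0.17]
    - [-0.1, 0.035, -0.17]
    - [-0.1, 0.035, -0.17]
    - [-0.1, 0.035, -0.17]
    - [-0.12, 0.09, -0.09]
    - [-0.13, 0.09, -0.09]
    - [-0.13, 0.08, -0.09]
    - [-0.12, 0.09, -0.09]
    - [-0.13, 0.09, -0.09]
    - [-0.13, 0.08, -0.09]
  spin: [0, 0, 0, 0, 0, 0, 0, 0, 0, 0, 0, 0, 0, 0, 0, 0]

```text
clock: 17.37
tool_pos: [0.4709, 0.5041, 0.4855]
tool_rot: [-179.8, -35.7, 61.9]
contact_force: [-0.1, 0.7, -0.4]
opening: 0.004
grip_force: 0.0
```

```bash
python3 - <<'E'
from plan import *
s=r.sense();print(s['joint_positions'].round(2),s['tool_pos'],s['tool_rot'])
b=[.47,.02,.48]
plan(line(s['tool_pos'],b,14),[0]*14)
E
```

```text
[40.38  4.69 92.37 16.32 50.42 61.67] [0.47093231 0.50411871 0.48554443] [-179.82809864  -35.667215     61.88347489]
[[-0.13, 0.08, -0.09], [-0.12, 0.08, -0.09], [-0.13, 0.08, -0.08], [-0.12, 0.08, -0.09], [-0.13, 0.08, -0.09], [-0.12, 0.09, -0.09], [-0.13, 0.08, -0.08], [-0.12, 0.08, -0.09], [-0.13, 0.08, -0.09], [-0.12, 0.08, -0.09], [-0.13, 0.08, -0.08], [-0.12, 0.08, -0.09], [-0.13, 0.08, -0.09], [-0.12, 0.08, -0.09]]
end [0.46949932 0.02031384 0.48077057] [-179.82809864  -35.667215     61.88347489]
```

Call:
drive_tool:
  slide:
    - [-0.13, 0.08, -0.09]
    - [-0.12, 0.08, -0.09]
    - [-0.13, 0.08, -0.08]
    - [-0.12, 0.08, -0.09]
    - [-0.13, 0.08, -0.09]
    - [-0.12, 0.09, -0.09]
    - [-0.13, 0.08, -0.08]
    - [-0.12, 0.08, -0.09]
    - [-0.13, 0.08, -0.09]
    - [-0.12, 0.08, -0.09]
    - [-0.13, 0.08, -0.08]
    - [-0.12, 0.08, -0.09]
    - [-0.13, 0.08, -0.09]
    - [-0.12, 0.08, -0.09]
    - [0, 0, 0]
  spin: [0, 0, 0, 0, 0, 0, 0, 0, 0, 0, 0, 0, 0, 0, 0]

```text
clock: 18.62
tool_pos: [0.47, 0.0177, 0.4806]
tool_rot: [-179.9, -35.5, 61.6]
contact_force: [0.2, 0.0, 0.5]
opening: 0.004
grip_force: 0.0
```

```bash
cat >> plan.py <<'E'
O=np.array([.581,.1245,0]); a=np.radians(61.5); D=np.array([[np.cos(a),-np.sin(a),0],[np.sin(a),np.cos(a),0],[0,0,1]])
def d2w(q): return O+D@np.array(q)/1000
def w2d(p): return (D.T@(np.array(p)-O)*1000).round(1)
E
python3 - <<'E'
from plan import *
s=r.sense();print(s['joint_positions'].round(2),s['tool_pos'],s['tool_rot'],w2d(s['tool_pos']))
# knob + bowl check
for n in("scene","top"):
    img,d,W=cloud(n); hsv=cv2.cvtColor(img,cv2.COLOR_BGR2HSV)
    m=((hsv[...,0]<8)|(hsv[...,0]>172))&(hsv[...,1]>140)&np.isfinite(W[...,2])
    k=(W[m]-O)@D*1000; k=k[(abs(k[:,1])<60)&(k[:,0]>-95)&(k[:,0]<-20)&(k[:,2]>110)&(k[:,2]<230)]
    print(n,len(k),np.percentile(k,[3,50,97],axis=0).round(0).tolist() if len(k) else 0)
img,W,P,s=wrist(); cv2.imwrite("pics/w3.png",img)
E
```

```text
[-21.77  -6.23 103.67  35.87  80.19   1.02] [0.4700384  0.01766901 0.48055505] [-179.92433441  -35.5318288    61.63238309] [-146.8   46.5  480.6]
scene 0 0
top 162 [[-70.0, -21.0, 146.0], [-55.0, 3.0, 188.0], [-34.0, 24.0, 214.0]]
```

View pics/w3.png

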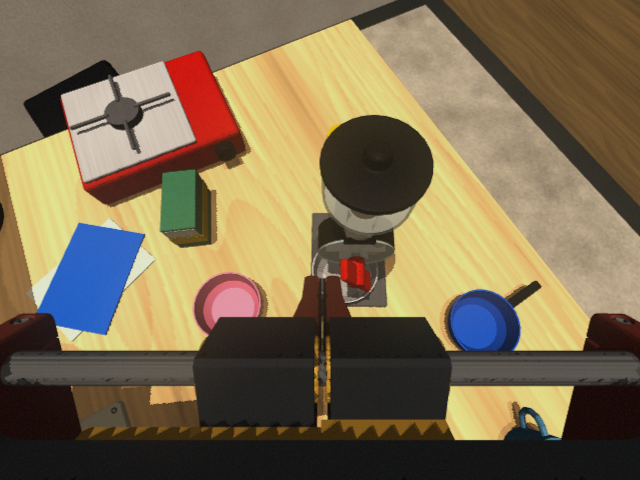

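The wrist view shows the knob at (354,272) under the hopper at (376,165). Red points in depth agree with the dispenser model within about 2 mm. With the fingers closed as a poker, go to the +y side of the upper wing, then push past half-way.

```bash
python3 - <<'E'
from plan import *
s=r.sense();p0=s['tool_pos']; A=d2w([-120,56,293]);B=d2w([-51,56,194]);C=d2w([-51,15,194])
w=line(p0,A,7)+line(A,B,6)
p,R=plan(w,[0]*13); print(w2d(p)); p,R=plan(line(p,C,8),[0]*8,p,R)
E
```

```text
[[-0.06, 0, 0.12], [-0.07, -0.01, 0.12], [-0.06, 0, 0.12], [-0.07, -0.01, 0.11], [-0.06, 0, 0.12], [-0.07, -0.01, 0.12], [-0.06, 0, 0.12], [0, 0, 0.1], [0, 0, 0.1], [-0.01, 0, 0.1], [0, 0, 0.1], [0, 0, 0.1], [0, 0, 0.1]]
end [0.50691063 0.1064091  0.1943595 ] [-179.82099923  -35.61733304   61.80208407]
[-51.3  56.5 194.4]
[[0, 0.03, 0.0], [0, 0.02, 0.0], [0, 0.03, 0.0], [0, 0.02, 0.0], [0, 0.03, 0.0], [0, 0.03, 0.0], [0, 0.02, 0.0], [0, 0.03, 0.0]]
end [0.54396203 0.08663076 0.19425283] [-179.82099923  -35.61733304   61.80208407]
```

Call:
drive_tool:
  slide:
    - [-0.06, 0, 0.12]
    - [-0.07, -0.01, 0.12]
    - [-0.06, 0, 0.12]
    - [-0.07, -0.01, 0.11]
    - [-0.06, 0, 0.12]
    - [-0.07, -0.01, 0.12]
    - [-0.06, 0, 0.12]
    - [0, 0, 0.1]
    - [0, 0, 0.1]
    - [-0.01, 0, 0.1]
    - [0, 0, 0.1]
    - [0, 0, 0.1]
    - [0, 0, 0.1]
    - [0, 0, 0]
  spin: [0, 0, 0, 0, 0, 0, 0, 0, 0, 0, 0, 0, 0, 0]

```text
clock: 19.93
tool_pos: [0.5055, 0.1095, 0.1919]
tool_rot: [-179.5, -35.5, 61.9]
contact_force: [-0.6, -1.0, 0.0]
opening: 0.003
grip_force: 0.0
```

```bash
python3 - <<'E'
from plan import *
s=r.sense();print(s['joint_positions'].round(2),w2d(s['tool_pos']),s['tool_rot'],s['contact_force'])
E
```

```text
[ -8.4   16.01 121.48  53.22  43.37 -20.77] [-49.2  59.2 191.9] [-179.54523038  -35.53904273   61.94217848] [-0.5522374  -1.0225279   0.02366711]
```

Call:
drive_tool:
  slide:
    - [0, 0.03, 0]
    - [0, 0.03, 0]
    - [0, 0.03, 0]
    - [0, 0.025, 0]
    - [0, 0.025, 0]
    - [0, 0.025, 0]
    - [0, 0.025, 0]
    - [0, 0.025, 0]
    - [0, 0.015, 0]
    - [0, 0, 0]
    - [0, 0, 0]
    - [0, 0, 0]
  spin: [0, 0, 0, 0, 0, 0, 0, 0, 0, 0, 0, 0]

```text
clock: 20.93
tool_pos: [0.5477, 0.0845, 0.1937]
tool_rot: [-179.8, -35.6, 61.8]
contact_force: [-0.1, 0.1, -0.2]
opening: 0.011
grip_force: 0.0
```

```bash
cat > chk.py <<'E'
from plan import *
def chk():
    s=r.sense();print("tcp",w2d(s['tool_pos']),"F",(D.T@s['contact_force']).round(1),s['tool_rot'].round(1),s['clock'])
    for n in("scene","top"):
        img,d,W=cloud(n); hsv=cv2.cvtColor(img,cv2.COLOR_BGR2HSV); ok=np.isfinite(W[...,2]); k=(W-O)@D*1000
        m=((hsv[...,0]<8)|(hsv[...,0]>172))&(hsv[...,1]>140)&ok&(abs(k[...,1])<60)&(k[...,0]>-95)&(k[...,0]<-20)&(k[...,2]>110)&(k[...,2]<230)
        q=k[m]
        if len(q)>10:
            f=q[:,1:]-[0,170]; f=f[np.hypot(*f.T)>15]; 
            ang=np.degrees(np.arctan2(f[:,0],f[:,1])); print(n,"knob",len(q),"y,z pct",np.percentile(q[:,1:],[3,97],axis=0).round(0).tolist(),"ang hist",np.histogram(ang,np.arange(-180,181,30))[0].tolist())
        nb=ok&(hsv[...,0]>5)&(hsv[...,0]<25)&(hsv[...,1]>90)&(np.hypot(k[...,0]+12,k[...,1])<62)&(k[...,2]>18)&(k[...,2]<75)
        print(n,"nut px in bowl",nb.sum(),k[nb].mean(0).round(0) if nb.sum() else "")
        print
    return
E
python3 -c "
from chk import *
chk()"
```

```text
tcp [-51.   10.2 193.7] F [ 0.1  0.2 -0.2] [-179.8  -35.6   61.8] 20.9333
scene nut px in bowl 58 [ 9. 31. 36.]
top knob 120 y,z pct [[-24.0, 139.0], [23.0, 214.0]] ang hist [0, 0, 0, 0, 7, 59, 11, 0, 0, 0, 25, 0]
top nut px in bowl 45 [-1. 34. 35.]
```

Click 1 is done: the bar moved to the -30° line, and a nut is in the bowl at about (0, 32) in the dispenser frame. Push on for click 2.

Call:
drive_tool:
  slide:
    - [0, 0.025, 0]
    - [0, 0.025, 0]
    - [0, 0.025, 0]
    - [0, 0.025, 0]
    - [0, 0.025, 0]
    - [0, 0.02, 0]
    - [0, 0.02, 0]
    - [0, 0.015, 0]
    - [0, 0, 0]
    - [0, 0, 0]
    - [0, 0, 0]
    - [0, 0, 0]
  spin: [0, 0, 0, 0, 0, 0, 0, 0, 0, 0, 0, 0]

```text
clock: 22.03
tool_pos: [0.5791, 0.0679, 0.1935]
tool_rot: [-179.8, -35.6, 61.8]
contact_force: [-0.1, -0.3, 0.2]
opening: 0.007
grip_force: 0.0
```

```bash
python3 -c "
from chk import *
chk()"
```

```text
tcp [-50.6 -25.4 193.5] F [-0.3 -0.   0.2] [-179.8  -35.6   61.8] 22.0333
scene nut px in bowl 67 [-1. 33. 36.]
top knob 211 y,z pct [[-26.0, 172.0], [42.0, 201.0]] ang hist [0, 0, 0, 11, 13, 14, 7, 8, 72, 3, 0, 0]
top nut px in bowl 67 [-10.  28.  37.]
```

Click 2 is done: the bar is horizontal and the force is zero. Now press the -y wing down.

Call:
drive_tool:
  slide:
    - [0, 0.028, 0]
    - [0, 0.028, 0]
    - [0, 0.028, 0]
    - [-0.012, 0, 0.017]
    - [-0.012, 0, 0.017]
    - [-0.012, 0, 0.017]
    - [-0.012, 0, 0.017]
    - [-0.012, 0, 0.017]
    - [-0.012, 0, 0.017]
    - [-0.012, 0, 0.017]
    - [-0.012, 0, 0.017]
    - [0, 0, 0]
    - [0, 0, 0]
    - [0, 0, 0]
  spin: [0, 0, 0, 0, 0, 0, 0, 0, 0, 0, 0, 0, 0, 0]

```text
clock: 23.3
tool_pos: [0.5939, 0.0603, 0.1599]
tool_rot: [-179.7, -35.6, 61.8]
contact_force: [0.9, -0.2, 0.7]
opening: 0.008
grip_force: 0.0
```

```bash
python3 -c "
from chk import *
chk()"
```

```text
tcp [-50.2 -42.  159.9] F [ 0.2 -0.9  0.7] [-179.7  -35.6   61.8] 23.3
scene nut px in bowl 90 [-2. 38. 35.]
top knob 162 y,z pct [[-28.0, 148.0], [23.0, 213.0]] ang hist [0, 12, 0, 4, 10, 10, 77, 8, 0, 0, 0, 1]
top nut px in bowl 68 [-15.  42.  38.]
```

The knob is at the third click. Retreat along the tool axis and look.

Call:
drive_tool:
  slide:
    - [0, 0.03, 0]
    - [0, 0.02, -0.05]
    - [0, 0, -0.15]
    - [0, 0, -0.18]
    - [0, 0, -0.18]
    - [0, 0, -0.18]
    - [0, 0, -0.18]
    - [0, 0, 0]
    - [0, 0, 0]
  spin: [0, 0, 0, 0, 0, 0, 0, 0, 0]

```text
clock: 24.15
tool_pos: [0.5538, -0.0411, 0.3121]
tool_rot: [179.9, -35.6, 61.9]
contact_force: [-0.2, -0.2, -0.5]
opening: 0.01
grip_force: 0.0
```

```bash
python3 -c "
from chk import *
chk()
img,W,P,s=wrist(); a=img[150:300,200:420]; b=r.read_camera('scene')[0][220:390,260:370]; t=r.read_camera('top')[0][140:240,230:340]
f=lambda i:cv2.resize(i,(266*2//2*1,300),interpolation=2)
cv2.imwrite('pics/fin.png',np.hstack([cv2.resize(a,(330,400)),cv2.resize(b,(235,400)),cv2.resize(t,(235,400))]))
"
```

```text
tcp [-158.5  -55.1  312.1] F [-0.2  0.1 -0.5] [179.9 -35.6  61.9] 24.15
scene nut px in bowl 48 [-9. 35. 32.]
top knob 158 y,z pct [[-22.0, 147.0], [24.0, 213.0]] ang hist [0, 17, 0, 0, 6, 13, 69, 12, 0, 0, 0, 0]
top nut px in bowl 104 [-20.  32.  37.]
```

View pics/fin.png

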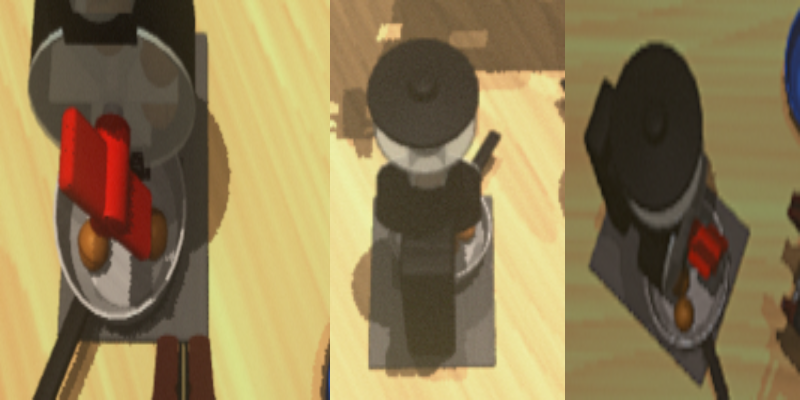

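Two nuts are plainly visible in the bowl, and the paddle may hide the third. I'll let things settle and cluster the nut points from all views.

Call:
drive_tool:
  slide:
    - [0, -0.1, -0.05]
    - [0, -0.2, -0.05]
    - [0, -0.2, 0]
    - [0, -0.2, 0]
    - [0, -0.1, 0]
    - [0, 0, 0]
    - [0, 0, 0]
  spin: [0, 0, 0, 0, 0, 0, 0]

```text
clock: 24.98
tool_pos: [0.4059, 0.0264, 0.3262]
tool_rot: [-179.8, -35.6, 61.9]
contact_force: [0.9, -0.7, -0.4]
opening: 0.006
grip_force: 0.0
```

```bash
python3 - <<'E'
from chk import *
vs={"wrist":wrist()[:2]}
for n in("scene","top"): i,_,W=cloud(n); vs[n]=(i,W)
for n,(img,W) in vs.items():
    hsv=cv2.cvtColor(img,cv2.COLOR_BGR2HSV); k=(W-O)@D*1000
    m=(np.isfinite(W[...,2])&(hsv[...,0]>5)&(hsv[...,0]<25)&(hsv[...,1]>90)&(np.hypot(k[...,0]+13,k[...,1]-7)<60)&(k[...,2]>15)&(k[...,2]<75)).astype(np.uint8)
    c,l,st,_=cv2.connectedComponentsWithStats(m)
    for i in range(1,c):
        if st[i,4]>8: print(n,st[i].tolist(),k[l==i].mean(0).round(0))
i,W=vs["wrist"]; k=(W-O)@D*1000; ys,xs=np.where(np.isfinite(k[...,2])&(np.hypot(k[...,0]+13,k[...,1]-7)<70)&(k[...,2]<70)); print(xs.min(),xs.max(),ys.min(),ys.max())
cv2.imwrite("pics/fin2.png",cv2.resize(i[ys.min()-30:ys.max()+10,xs.min()-10:xs.max()+10],(600,600),interpolation=2))
E
```

```text
wrist [360, 216, 33, 33, 607] [-17.  28.  38.]
wrist [397, 225, 21, 20, 280] [-22. -17.  38.]
scene [318, 316, 10, 12, 48] [-8. 35. 32.]
top [280, 206, 10, 17, 99] [-20.  32.  38.]
343 430 192 280
```

View pics/fin2.png

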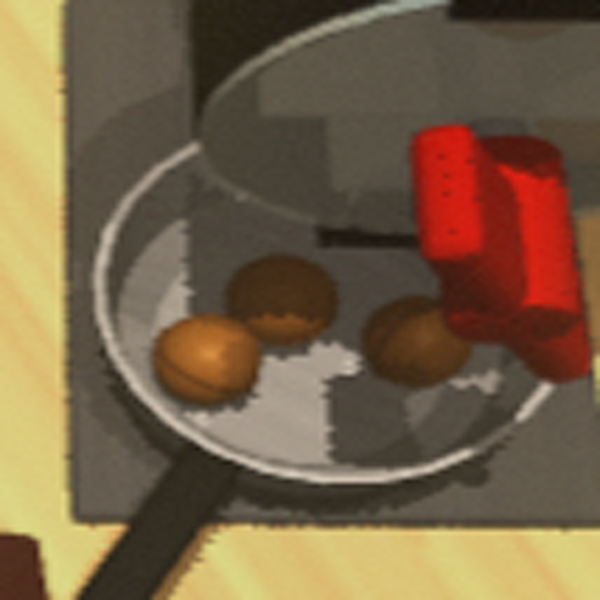

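The crop shows three walnuts in the bowl at (208,358), (280,300) and (415,340), with the knob resting in its third click. Handing in.

```bash
python3 -c "
from rig import r
print(r.finish_job())"
```

```text
the job is handed in; nothing more can be done
None
```

The bowl stands released under the spout, about 15 mm off centre with its handle to the front; three walnuts lie in it, the knob rests in its third click, and the job was handed in at about 25 s with the verdict not shown (the arm was leaned over the knob by pushing it past full stretch).

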